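Stand the drained test-tube racks back on their feet

TASK

The two empty test-tube racks were washed and left lying on their long sides on the drying mat; get them ready for use by tipping each one back onto its feet, open side up, on the mat. Do it by pushing gently with the fingertips: do not pinch, lift or carry the racks, and leave the glassware, bottles and boxes round them where they are.

Things in the scene. Friction and masses are not known exactly. Their poses are not given: they have to be found in the camera images.
- mat: grey ribbed drying mat, fixed flat on the bench, 360 mm along its x, 760 mm along its y, 3 mm thick; its origin is the middle of its underside, z up, x pointing away from the robot (give or take its yaw). Both racks lie on it. Behind it, from about 0.87 m ahead of the robot, stand a spectrophotometer and a printer (fixed, up to 220 mm high).
- fine_rack: the finer rack: white plastic, 5 x 8 small square openings, about 200 g +-1/3. Standing it is 104 mm wide (x), 168 long (y), 70 high (z): two 4 mm end panels, grid tiers at top and half height, closed floor, four 10 mm corner feet. Origin: middle of the underside at sole level; +z from feet to open top. Starts on a long side, z level, feet towards the robot, yaw +-23 deg.
- fine_rack_top (a point): middle of the finer rack's open top face (at z = 70 mm), upright at the start, flat (holes count as closed), its upper edge 104 mm above the mat. Pushed towards the feet near that edge it tips with 0.5 to 3 N about the lower foot-side edge; low down it only slides. Rise with it in an arc, or the fingertip drags. It balances after 34 deg of turn, then falls onto its feet by itself.
- fine_rack_mid (a point): centre of the finer rack's block, 35 mm from its soles along z; about 55 mm above the bench while it lies, at most 66 mm while it rolls over a lower edge on the mat. Rolled over the edge on the open-top side it would end upside down, which is wrong.
- coarse_rack: the coarser rack: white plastic, 3 x 4 large square openings, about 240 g +-1/3. Standing it is 112 mm wide (x), 148 long (y), 76 high (z): two 4 mm end panels, grid tiers at top and half height, closed floor, four 10 mm corner feet. Origin: middle of the underside at sole level; +z from feet to open top. Starts on a long side, z level, feet away from the robot, yaw +-23 deg.
- coarse_rack_top (a point): middle of the coarser rack's open top face (at z = 76 mm), upright at the start, flat (holes count as closed), its upper edge 112 mm above the mat. Pushed towards the feet near that edge it tips with 0.5 to 3 N about the lower foot-side edge; low down it only slides. Rise with it in an arc, or the fingertip drags. It balances after 34 deg of turn, then falls onto its feet by itself.
- coarse_rack_mid (a point): centre of the coarser rack's block, 38 mm from its soles along z; about 59 mm above the bench while it lies, at most 71 mm while it rolls over a lower edge on the mat. Rolled over the edge on the open-top side it would end upside down, which is wrong.
- reagent_bottle: small white plastic reagent bottle, 44 mm diameter, 105 mm tall, standing on the mat between the racks; loose, origin in the middle of its underside; to be left alone
- beaker: small glass beaker turned upside down to dry, 56 mm diameter, 75 mm tall, on the mat between the racks, on the robot's side; loose, origin in the middle of its underside; to be left alone
- petri_dishes: stack of clear petri dishes, 92 mm diameter, 47 mm tall, on the bench left of the mat; loose, origin in the middle of its underside; to be left alone
- tip_box: closed pipette-tip box, 85 x 122 x 90 mm high, on the bench left of the mat; loose, origin in the middle of its underside; to be left alone
- wash_bottle: squeeze wash bottle with a bent spout, body 68 mm diameter, 180 mm tall, on the bench right of the mat; loose, origin in the middle of its underside; to be left alone
- cylinder: measuring cylinder, tube 30 mm diameter on a 72 mm foot, 175 mm tall, on the bench beyond the mat; loose, origin in the middle of its underside; to be left alone
- amber_bottle: brown glass bottle, 72 mm diameter, 150 mm tall, on the bench beyond the mat; loose, origin in the middle of its underside; to be left alone
Not all that is in view belongs to the job. Leave any black or red look-alike of the coarse_rack alone.

How it is judged:
By the outcome, as a careful person would: the job done as asked, in the order asked, and still so for the second after the job is handed in, with the robot touching nothing.
It also fails if it takes over 51 s, if anything falls off the work surface, if the arm or the gripper's body presses on something with over 40 N, if the wrist force passes 120 N, or if a joint passes its speed limit or range.

ROBOT

A 6-joint arm with a two-finger parallel gripper is mounted at the origin on the work surface. World frame = base frame: x ahead of the robot, y to its left, z up, the work surface at z = 0. Lengths are in m, angles in rad, forces in N, time in s.
With the tool pointing down it reaches from about 0.375 to 0.9 m from the base axis. Payload 3.1 kg.
Tool frame: the origin (TCP) lies midway between the tips of the shut fingers; the grasp point (between the pads) lies 19 mm behind it; z points along the fingers, y is the line along which they close (so a half turn about z gives the same grasp; the last joint's range is limited). The gripper opens to 87 mm and grips with 3 to 60 N. Pads are 19 mm wide; open, the fingers measure 117 mm over their backs; the gripper's body (75 mm by 190 mm) begins 51 mm behind the grasp point.
Start: joints at [-1.304, 0.527, 1.433, -0, 1.181, -0.178], TCP at [0.27, -0.564, 0.223] pointing down, gripper open.
Joint ranges: [-3.08, 3.08], [-0.75, 2.2], [0.22, 2.44], [-1.43, 4.57], [0, 2.65], [-2.85, 2.85]. Speed limits (rad/s): [2.79, 2.79, 3.14, 3.14, 3.14, 3.14].

INTERFACE

Orientations are given as a unit quaternion [x, y, z, w].
In Python, from rig import get_obs, cams, job gives the robot as it stands.
- The arm moves only by the tool servo_tool, never from a script. Its argument "moves" is text: rows parted by semicolons, each of 5 numbers parted by spaces: the shift along the tool's x, y, z in m, then the turn about the tool's z in degrees, then the finger opening in m, from 0 to 0.087. In form: dx dy dz spin claw; .... A call has 1 to 10 rows; each row is the pose to reach, as a shift and turn from the pose commanded when the call began, along the tool's axes at that moment; what a row does not reach only later rows make up. A row lasts 1/12 s, in which the tool goes at most 41.7 mm and 7.16 degrees, less where a joint would pass 70% of its speed; a pose out of reach is approached as far as the arm can. A call with a gripper value outside its range is refused whole. The fingers move at their own pace and stop on an object; "grip_force" is the grip in N (left out, the last holds). Time passes only in rows, so rows that repeat a pose let the fingers close. It gives the time, the measured TCP pose, the force, the opening and the grip force at its end, in the units of the state.
- get_obs(): the state, without advancing time (a new reading comes with each control period).
- cams.camera(name): name is "scene" or "top" or "wrist"; returns the picture (420x560x3 uint8, blue, green, red); there is no depth.
- cams.camera_model(name): a dict with "fx", "fy", "cx", "cy" (pixels), "R" (3x3) and "t" (3): a world point X has camera coordinates R X + t. Camera axes: x right, y down, z forward; pixel columns grow to the right and rows downward; lengths in m; the calibration is good to about 2 mm. A picture is of the moment at which its call begins: read the wrist's pose just before it. camera_model takes no time and is no camera call; for the wrist camera it gives the pose at the moment of the call.
- job.hand_in(): hands the job in; it is judged then, once.
The state is a dict: "time": time; "q": joint angles; "joint_velocities": joint speeds; "joint_torque": joint torques, N m; "position": TCP position; "tool_rot": TCP orientation; "ft_force": force on the tool from outside, world axes, zero at the start; "moment": the same for the moment, N m; "grip_width": finger opening in m; "grip_force": force on a finger pad.
Only numpy, scipy, OpenCV 4.12 (cv2) and the standard library are available. Lean on these libraries where they do the work, as an engineer would, in place of code of your own. Each camera call takes 0.05 s, during which the arm holds its last target. There are 200 camera calls.

## Working session

There is one attempt and no reset: what is moved stays moved. The work goes in short steps, Python scripts to look and compute and a tool call to move; the robot and the scene stay as the last step left them, time stands still between calls to the robot, and variables do not carry over. Pictures are saved under pics/ and viewed, at most 10 in all, crops included, and the job is handed in when it is done.

Besides the shell and the picture viewer there is one more tool, called after "Emit:" as name(argument=value, ...) on one line, values as JSON. servo_tool: Moves the arm, as the interface text tells. Its arguments: {"type":"object","properties":{"moves":{"type":"string"},"grip_force":{"type":"number"}},"required":["moves"]}

```bash
mkdir -p pics; python3 - <<'E'
from rig import get_obs,cams
import cv2,numpy as np
o=get_obs();print(o['time'],o['position'],o['tool_rot'])
for n in('top','scene'):
    cv2.imwrite(f'pics/{n}0.png',cams.camera(n)); m=cams.camera_model(n);print(n,m['fx'],m['cx'],m['cy'],-np.array(m['R']).T@m['t'],np.round(m['R'],3).tolist())
E
```

```text
0.0 [ 0.26931861 -0.56319925  0.22157662] [ 9.75261851e-01  2.21050183e-01 -3.94045080e-05 -1.06658847e-03]
top 517.9679906266889 272.3324181013625 205.9058469657915 [ 0.42769801 -0.01051165  1.88162406] [[0.001, -1.0, -0.012], [-0.998, -0.0, -0.057], [0.057, 0.012, -0.998]]
scene 401.66889661373557 280.46244717035603 210.86116248242502 [1.27835256 0.54363605 0.98256227] [[-0.59, 0.807, -0.017], [0.576, 0.406, -0.709], [-0.566, -0.428, -0.705]]
```

View pics/top0.png

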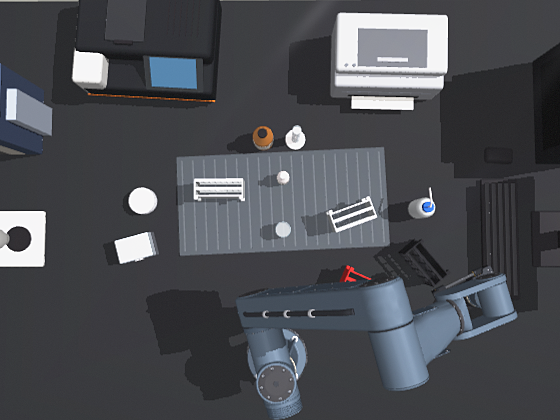

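View pics/scene0.png

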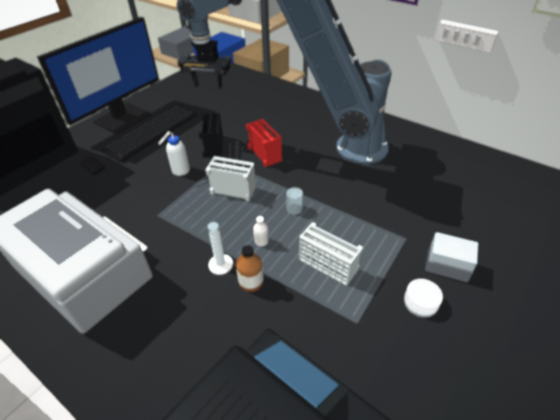

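Top view: the fine rack is at about (218,188) and the coarse one at about (353,214). The red and black look-alikes are at (355,275) and (415,262). The scene view shows the fine rack's grid facing away from the robot at (330,252), and the coarse rack's closed floor facing away at (231,178). Next I'll crop closer.

```bash
python3 - <<'E'
import cv2,numpy as np
t=cv2.imread('pics/top0.png');s=cv2.imread('pics/scene0.png')
f=lambda im,x,y:cv2.resize(im[y:y+75,x:x+100],(400,300),interpolation=cv2.INTER_CUBIC)
cv2.imwrite('pics/crop0.png',np.vstack([np.hstack([f(t,170,150),f(t,310,170)]),np.hstack([f(s,280,215),f(s,190,140)])]))
E
```

```text
(no output)
```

View pics/crop0.png

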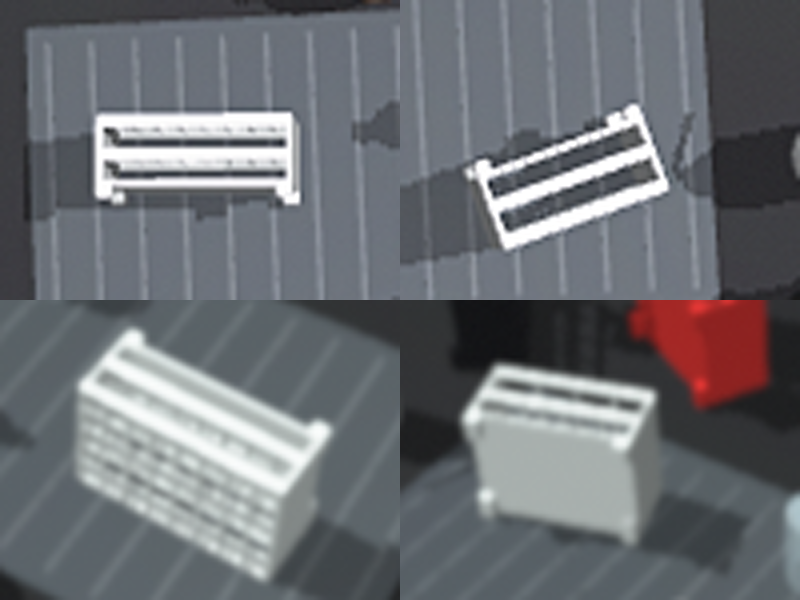

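```bash
cat > h.py <<'E'
from rig import get_obs,cams
import cv2,numpy as np
def ray(n,p):
    m=cams.camera_model(n);R=np.array(m['R']);c=-R.T@np.array(m['t'])
    d=R.T@np.array([(p[0]-m['cx'])/m['fx'],(p[1]-m['cy'])/m['fy'],1]);return c,d/np.linalg.norm(d)
def plane(n,p,z):
    c,d=ray(n,p);return c+d*(z-c[2])/d[2]
def tri(a,b):
    (c1,d1),(c2,d2)=ray('top',a),ray('scene',b)
    s=np.linalg.lstsq(np.c_[d1,-d2],c2-c1,rcond=None)[0]
    p,q=c1+s[0]*d1,c2+s[1]*d2
    return (p+q)/2,np.linalg.norm(p-q)
E
python3 - <<'E'
from h import *
np.set_printoptions(precision=3,suppress=True)
P={'fL':((194.2,178.2),(348.7,263)),'fR':((243.3,178.2),(300,235.7)),'cL':((337,231.75),(254.25,163)),'cR':((376.75,217),(213.75,156.75))}
r={}
for k,(a,b) in P.items():
    r[k],g=tri(a,b);h=.107 if k[0]=='f' else .115
    print(k,r[k],g,plane('top',a,h))
for k,h in(('f',.107),('c',.115)):
    a,b=plane('top',P[k+'L'][0],h),plane('top',P[k+'R'][0],h);d=b-a
    print(k,(a+b)/2,np.linalg.norm(d),'edge angle from -y deg',np.degrees(np.arctan2(d[0],-d[1])))
for n,p in(('bottle',(283,177)),('beaker',(283,229)),('amber',(263,137)),('cyl',(295,138)),('wash',(422,208)),('redtop',(355,272))):print(n,plane('top',p,.08))
o=get_obs();from scipy.spatial.transform import Rotation as T
print(T.from_quat(o['tool_rot']).as_matrix())
E
```

```text
fL [0.626 0.281 0.101] 0.0012314135512412141 [0.625 0.281 0.107]
fR [0.624 0.114 0.103] 0.005792924037108255 [0.625 0.111 0.107]
cL [ 0.439 -0.207  0.109] 0.0070515613180899646 [ 0.441 -0.209  0.115]
cR [ 0.492 -0.346  0.109] 0.0007478955176465624 [ 0.491 -0.344  0.115]
f [0.625 0.196 0.107] 0.16947708389220034 edge angle from -y deg -0.032024324531231656
c [ 0.466 -0.277  0.115] 0.14444841491519023 edge angle from -y deg 20.3547975394104
bottle [ 0.632 -0.026  0.08 ]
beaker [ 0.451 -0.025  0.08 ]
amber [0.774 0.045 0.08 ]
cyl [ 0.77  -0.068  0.08 ]
wash [ 0.524 -0.508  0.08 ]
redtop [ 0.303 -0.274  0.08 ]
[[ 0.902  0.431 -0.001]
 [ 0.431 -0.902  0.002]
 [ 0.    -0.002 -1.   ]]
```

Lengths (169 and 144 mm) and heights (about 0.10 and 0.11 m) fit the text. The coarse rack's edge is centred at (0.466,-0.277), with push direction (0.938,0.348). I'll approach with the tool x along that direction.

Emit:
servo_tool(moves="0.251 -0.178 0 5.2 0.05;0.251 -0.178 0 5.2 0.05;0.251 -0.178 0 5.2 0.05;0.251 -0.178 0 5.2 0.05;0.251 -0.178 0 5.2 0.05;0.251 -0.178 0 5.2 0.05;0.251 -0.178 0 5.2 0.05;0.251 -0.178 0.04 5.2 0.05;0.251 -0.178 0.08 5.2 0.05;0.251 -0.178 0.08 5.2 0.05", grip_force=5)

```text
time: 0.93
position: [0.4158, -0.2895, 0.1358]
tool_rot: [0.984, 0.178, -0.005, -0.007]
ft_force: [-1.7, 0.5, -0.5]
grip_width: 0.0504
grip_force: 0.0
```

```bash
python3 - <<'E'
from h import *
t=cams.camera('top');w=cams.camera('wrist');o=get_obs();print(o['position'],o['tool_rot'],o['time'],o['ft_force'])
cv2.imwrite('pics/v1.png',np.hstack([cv2.resize(t[150:300,290:440],(400,400),interpolation=3),cv2.resize(w,(400,400))]))
E
```

```text
[ 0.41845664 -0.29420938  0.14143972] [ 0.98425417  0.17674366 -0.00129328 -0.00193442] 1.0333 [ 0.10934367 -0.40479432  0.58491556]
```

View pics/v1.png

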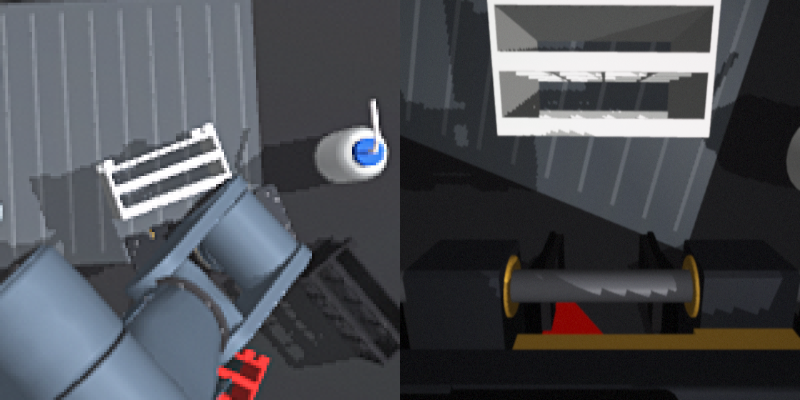

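The wrist view shows the fingers (545 and 655, centre 600) centred on the rack (492–712) and parallel to its edge. I'll descend and make contact.

Emit:
servo_tool(moves="0 0 0.02 0 0.05;0 0 0.039 0 0.05;0.01 0 0.039 0 0.05;0.02 0 0.039 0 0.05;0.026 0 0.039 0 0.05;0.03 0 0.039 0 0.05;0.033 0 0.039 0 0.05;0.036 0 0.039 0 0.05;0.039 0 0.039 0 0.05;0.042 0 0.039 0 0.05")

```text
time: 1.87
position: [0.4588, -0.2803, 0.1038]
tool_rot: [0.984, 0.177, 0.0, 0.0]
ft_force: [-0.5, 1.0, -0.1]
grip_width: 0.0501
grip_force: 0.0
```

Emit:
servo_tool(moves="0.004 0 -0.001 0 0.05;0.008 0 -0.004 0 0.05;0.012 0 -0.007 0 0.05;0.016 0 -0.009 0 0.05;0.02 0 -0.011 0 0.05;0.024 0 -0.013 0 0.05;0.024 0 -0.013 0 0.05")

```text
time: 2.45
position: [0.4822, -0.2721, 0.1171]
tool_rot: [0.984, 0.177, 0.001, 0.001]
ft_force: [0.0, 0.3, -0.6]
grip_width: 0.0501
grip_force: 0.4
```

```bash
python3 - <<'E'
from h import *
t=cams.camera('scene');w=cams.camera('wrist');o=get_obs();print(o['position'],o['time'],o['ft_force'])
cv2.imwrite('pics/v2.png',np.hstack([cv2.resize(t[120:220,170:270],(400,400),interpolation=3),cv2.resize(w,(400,400))]))
E
```

```text
[ 0.48136715 -0.27214873  0.1166607 ] 2.55 [-1.23847694 -1.02453896  0.21990028]
```

View pics/v2.png

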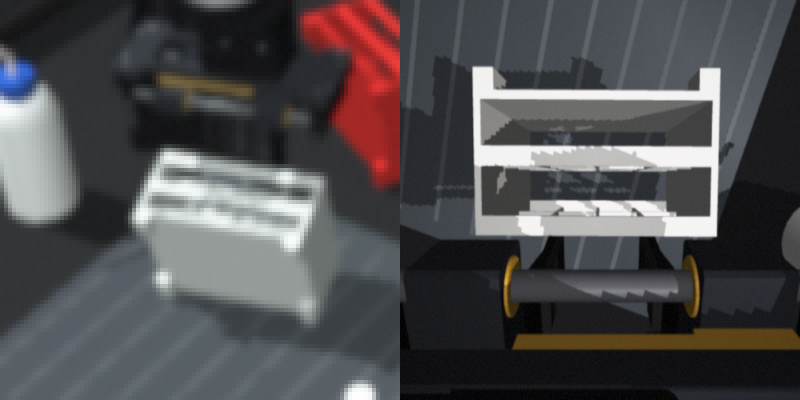

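The rack is tipping about its foot-side edge: its lower edge stays put in the scene view and both fingers are in contact. I'll continue the arc past balance.

Emit:
servo_tool(moves="0.005 0 -0.003 0 0.05;0.01 0 -0.0055 0 0.05;0.015 0 -0.0075 0 0.05;0.02 0 -0.0085 0 0.05;0.025 0 -0.01 0 0.05;0.031 0 -0.011 0 0.05;0.037 0 -0.012 0 0.05;0.043 0 -0.0125 0 0.05;0.049 0 -0.0125 0 0.05;0.053 0 -0.0125 0 0.05")

```text
time: 3.38
position: [0.5317, -0.2533, 0.129]
tool_rot: [0.984, 0.177, 0.0, 0.0]
ft_force: [0.4, -0.3, -0.2]
grip_width: 0.0503
grip_force: 0.0
```

```bash
python3 - <<'E'
from h import *
t=cams.camera('scene');w=cams.camera('wrist');o=get_obs();print(o['position'],o['time'],o['ft_force'])
cv2.imwrite('pics/v3.png',np.hstack([cv2.resize(t[120:220,170:270],(400,400),interpolation=3),cv2.resize(w,(400,400))]))
E
```

```text
[ 0.5315319  -0.25335328  0.12890386] 3.4833 [ 0.30841303 -0.80278968 -0.11485007]
```

View pics/v3.png

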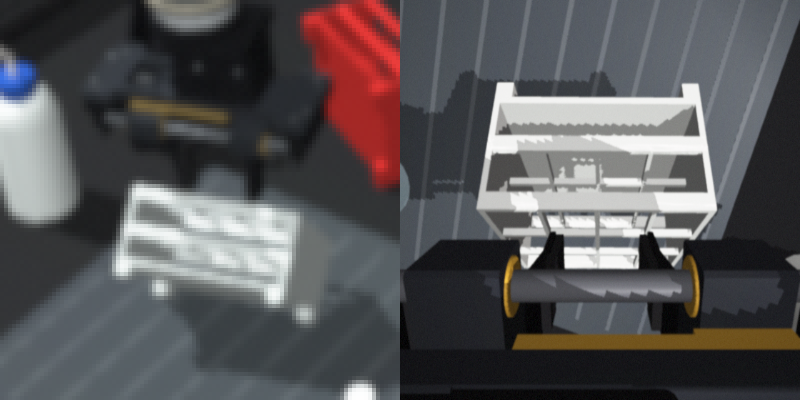

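The rack is near its balance point, about 35–40° turned. I'll push a little further forward.

Emit:
servo_tool(moves="0.005 0 0 0 0.05;0.01 0 0 0 0.05;0.015 0 0 0 0.05;0.018 0 0 0 0.05;0.018 0 0 0 0.05;0.018 0 0 0 0.05;0.018 0 0 0 0.05")

```text
time: 4.07
position: [0.5475, -0.2474, 0.129]
tool_rot: [0.984, 0.177, -0.0, -0.0]
ft_force: [-0.2, 0.4, 0.1]
grip_width: 0.0501
grip_force: 0.0
```

```bash
python3 - <<'E'
from h import *
t=cams.camera('scene');w=cams.camera('wrist');o=get_obs();print(o['position'],o['time'],o['ft_force'])
cv2.imwrite('pics/v4.png',np.hstack([cv2.resize(t[120:220,170:270],(400,400),interpolation=3),cv2.resize(w,(400,400))]))
E
```

```text
[ 0.54746578 -0.24745184  0.12903642] 4.1667 [ 0.78312323  0.18464244 -0.33753568]
```

View pics/v4.png

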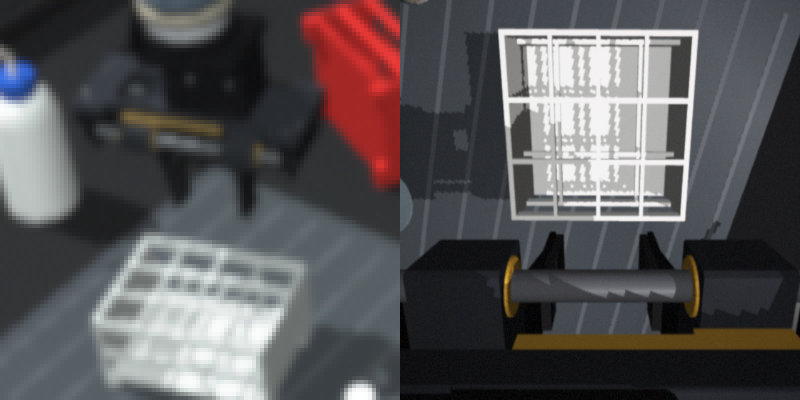

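The coarse rack stands on its feet, its 3 x 4 grid up, clear of the fingers. I'll cross over, high, to the far side of the fine rack.

Emit:
servo_tool(moves="-0.005 0 -0.04 0 0.05;-0.005 0 -0.075 0 0.05;0.2739 -0.3715 -0.075 20.35 0.05;0.2739 -0.3715 -0.075 20.35 0.05;0.2739 -0.3715 -0.075 20.35 0.05;0.2739 -0.3715 -0.075 20.35 0.05;0.2739 -0.3715 -0.075 20.35 0.05;0.2739 -0.3715 -0.075 20.35 0.05;0.2739 -0.3715 -0.075 20.35 0.05;0.2739 -0.3715 -0.075 20.35 0.05")

```text
time: 5.0
position: [0.6364, 0.0664, 0.2042]
tool_rot: [1.0, -0.0, -0.0, 0.0]
ft_force: [0.9, -0.8, -0.1]
grip_width: 0.0501
grip_force: 0.0
```

Emit:
servo_tool(moves="0 0 0 0 0.05;0 0 0 0 0.05;0 0 0 0 0.05")

```text
time: 5.25
position: [0.6359, 0.0645, 0.2038]
tool_rot: [1.0, 0.0, -0.0, 0.0]
ft_force: [0.2, -0.4, 0.2]
grip_width: 0.0505
grip_force: 0.0
```

Emit:
servo_tool(moves="0.039 -0.1315 0 0 0.05;0.039 -0.1315 0 0 0.05;0.039 -0.1315 0 0 0.05;0.039 -0.1315 0 0 0.05;0.039 -0.1315 0.03 0 0.05;0.039 -0.1315 0.06 0 0.05;0.039 -0.1315 0.09 0 0.05;0.039 -0.1315 0.109 0 0.05;0.032 -0.1315 0.109 0 0.05;0.025 -0.1315 0.109 0 0.05")

```text
time: 6.08
position: [0.6603, 0.1939, 0.0939]
tool_rot: [1.0, -0.001, -0.002, 0.0]
ft_force: [0.0, 0.6, 0.9]
grip_width: 0.05
grip_force: 0.0
```

```bash
python3 - <<'E'
from h import *
t=cams.camera('scene');w=cams.camera('top');o=get_obs();print(o['position'],o['time'],o['ft_force'])
cv2.imwrite('pics/v5.png',np.hstack([cv2.resize(t[190:300,275:385],(400,400),interpolation=3),cv2.resize(w[130:280,150:300],(400,400),interpolation=3)]))
E
```

```text
[0.66074567 0.19505904 0.0965233 ] 6.1833 [-0.42168529  0.36684038  0.17721642]
```

View pics/v5.png

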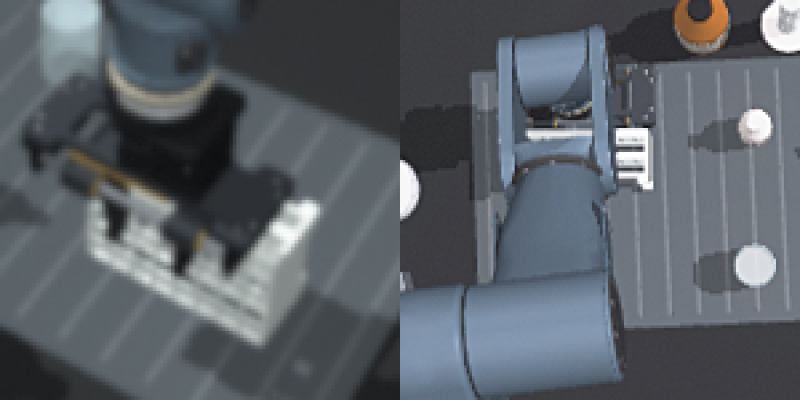

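Both fingers are in front of the fine rack's far face at about (115,230) and (182,260) in the crop, over the rack's middle. I'll make contact and start the arc.

Emit:
servo_tool(moves="-0.01 0 0 0 0.05;-0.018 0 0 0 0.05;-0.022 0 0 0 0.05;-0.026 0 0 0 0.05;-0.03 0 -0.002 0 0.05;-0.034 0 -0.005 0 0.05;-0.038 0 -0.0075 0 0.05;-0.042 0 -0.01 0 0.05;-0.046 0 -0.012 0 0.05;-0.05 0 -0.0135 0 0.05")

```text
time: 7.02
position: [0.611, 0.1961, 0.1089]
tool_rot: [1.0, -0.0, 0.0, -0.0]
ft_force: [1.5, -0.3, 1.6]
grip_width: 0.05
grip_force: 0.7
```

Emit:
servo_tool(moves="-0.005 0 -0.0025 0 0.05;-0.01 0 -0.0045 0 0.05;-0.015 0 -0.006 0 0.05;-0.02 0 -0.0075 0 0.05;-0.025 0 -0.0085 0 0.05;-0.03 0 -0.0095 0 0.05;-0.035 0 -0.01 0 0.05;-0.04 0 -0.01 0 0.05;-0.044 0 -0.01 0 0.05;-0.048 0 -0.01 0 0.05")

```text
time: 7.85
position: [0.5627, 0.196, 0.1185]
tool_rot: [1.0, -0.0, -0.0, 0.0]
ft_force: [-0.1, -0.3, 0.3]
grip_width: 0.05
grip_force: 0.0
```

```bash
python3 - <<'E'
from h import *
t=cams.camera('scene');w=cams.camera('top');o=get_obs();print(o['position'],o['time'],o['ft_force'])
cv2.imwrite('pics/v6.png',np.hstack([cv2.resize(t[190:300,275:385],(400,400),interpolation=3),cv2.resize(w[130:280,150:300],(400,400),interpolation=3)]))
E
```

```text
[0.5623086  0.19609467 0.11841458] 7.95 [ 0.22315521 -0.11474034 -0.24936978]
```

View pics/v6.png

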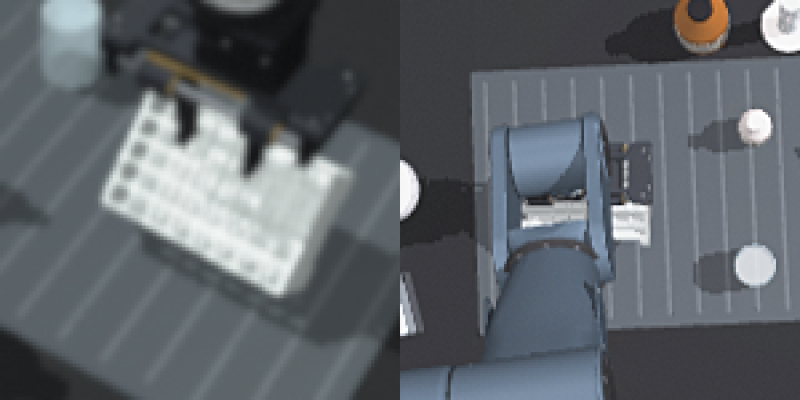

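The fine rack is turned to about balance. I'll push a little further, wait for it to fall, then back away and up.

Emit:
servo_tool(moves="-0.005 0 0 0 0.05;-0.01 0 0 0 0.05;-0.015 0 0 0 0.05;-0.02 0 0 0 0.05;-0.02 0 0 0 0.05;-0.02 0 0 0 0.05;-0.02 0 0 0 0.05;-0.02 0 0 0 0.05;-0.02 0 0 0 0.05")

```text
time: 8.7
position: [0.5437, 0.1961, 0.1186]
tool_rot: [1.0, -0.0, 0.0, -0.0]
ft_force: [0.3, -0.7, 0.0]
grip_width: 0.0499
grip_force: 0.0
```

Emit:
servo_tool(moves="0.02 0 0 0 0.05;0.05 0 -0.02 0 0.05;0.08 0 -0.05 0 0.05;0.1 0 -0.09 0 0.05;0.1 0 -0.13 0 0.05;0.1 0 -0.13 0 0.05;0.1 0 -0.13 0 0.05;0.1 0 -0.13 0 0.05;0.1 0 -0.13 0 0.05;0.1 0 -0.13 0 0.05")

```text
time: 9.53
position: [0.6418, 0.1959, 0.2463]
tool_rot: [1.0, -0.0, -0.002, 0.0]
ft_force: [0.2, -0.3, 0.5]
grip_width: 0.0498
grip_force: 0.0
```

```bash
python3 - <<'E'
from h import *
t=cams.camera('scene');w=cams.camera('top');o=get_obs();print(o['position'],o['time'],o['ft_force'])
cv2.imwrite('pics/v7.png',np.hstack([cv2.resize(t[120:300,190:390],(400,360),interpolation=3),cv2.resize(w[120:300,170:370],(400,360),interpolation=3)]))
E
```

```text
[0.64233078 0.19600783 0.24681832] 9.6333 [0.41893587 1.02989007 0.39845216]
```

View pics/v7.png

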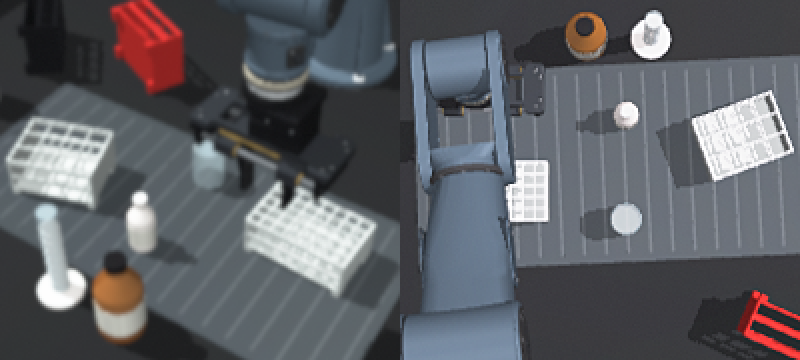

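Both racks stand with their grids up on the mat. The fine rack is at crop (310,235) and the coarse at (62,160). The bottle, beaker and the rest are in place, and the gripper is clear.

```bash
python3 -c "
from rig import job
print(job.hand_in())"
```

```text
the job is handed in; nothing more can be done
None
```

Both racks were tipped onto their feet, open side up, on the mat by fingertip pushing alone. The job was handed in at about 9.6 s of the 51 s allowed; the hand-in gave no verdict.

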